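Hold a board tester's lid at its balance point

TASK

The stay that keeps the board tester's lid up has been taken off, and I am about to clip on the new one. Lift the lid by its bar handle, feel for the point where it just balances over its hinge, wanting neither to shut nor to fall open (how far that is depends on what is fitted in the box on the lid), and finish there, still holding: the bar lying loosely between your slightly opened fingers, not pinched, with next to no weight against them. Never let the lid drop shut or flop over backwards, and leave the other things on the bench alone.

Things in the scene. Friction and masses are not known exactly. Their poses are not given: they have to be found in the camera images.
- tester: clamshell circuit-board tester, fixed to the bench but set down differently each time: a grey base 185 (x) x 270 (y) x 92 mm high with a hinged lid on top. Origin: centre of its underside. Its front, with the lid's handle, is its -x side and faces the robot; the hinge runs along its y at its +x side
- tester_hinge (a point): middle of the lid's hinge axis: 85 mm to +x and 92 mm above the tester's origin; the axis runs along the tester's y
- lid (a joint): angle of the lid, rad: 0 shut and level, 1.57 upright, 1.85 fallen open on its back stop. Nearly free hinge (friction 0.008 N m, damping 0.04 N m s/rad): let go, the lid falls shut below its balance angle, open above it. That angle lies between 0.75 and 1.45 rad. A finger at the bar feels about 3 to 5 N per rad away from it. Lifting from shut takes up to 4 N at the bar
- lid_box (a point): centre of the underside of a beige box, 50 x 150 x 100 mm high, fixed on the lid's top near the hinge. Its mass, 0.16 to 1.03 kg, is hidden and changes from run to run, and shifts the balance angle. The lid itself is a 12 mm thick black frame with a clear window, 175 mm long from the hinge, 266 mm wide, about 0.7 kg
- handle_bar (a point): middle of the lid's handle: a round steel bar 12 mm thick, parallel to the hinge, 108 mm clear between its arms, 220 mm from the hinge axis, with a 39 mm clear gap to the lid's front edge. With the lid shut it lies 98 mm above the bench (6 mm above the hinge axis), 135 mm to -x of the tester's origin, nothing under it; it swings up and to +x with the lid. Axes: those of the lid, y along the bar
- stay: new lid stay, black and steel strut 200 mm long, 16 mm thick, lying beside the tester; leave alone
- driver: screwdriver with red handle, 180 mm, lying beside the tester; leave alone
- board: green circuit board 130 x 100 mm on brass stand-offs with a finned heat sink, 45 mm high; leave alone
- spool: solder reel, 52 mm across, 38 mm high; leave alone
- cleaner: white cleaner bottle with red cap, 52 mm across, 120 mm high; leave alone
- screw_tray: yellow divided screw tray 110 x 80 x 25 mm; leave alone
- meter: yellow and black hand multimeter 150 x 75 x 34 mm lying on its back; leave alone

How it is judged (in metres and radians):
On the way:
1. the lid has been lifted by its handle, well off its seat, at least 0.4 rad (value of joint lid above 0.4 rad and contact force between the fingers and lid above 0.5 N), for 0.1 s.
At the end, for the whole second after the job is handed in: the lid is still, clear of both ends of its swing (0.65 to 1.6 rad), the bar lies between the fingers (grasp point within 50 mm of the bar's middle, within 18 mm of it across the lid), and the lid presses on the fingers, or anything else, with less than 0.3 N, through the last second (value of joint lid between 0.65 and 1.6 rad and velocity of joint lid between -0.05 and 0.05 rad/s and contact force between anything else and lid below 0.3 N and z of the grasp point in the frame of handle_bar between -0.018 and 0.018 m and distance between the grasp point and handle_bar below 0.05 m); the arm keeps its last pose, push and grip.
It fails at once if the lid is let drop or flung (faster than 2 rad/s) (velocity of joint lid above 2 rad/s or velocity of joint lid below -2 rad/s).
It fails at once if the lid has flopped over backwards (past 1.75 rad) (value of joint lid above 1.75 rad).
It fails at once if another thing on the bench is shifted by more than 20 mm (distance of any of stay, driver, board, spool, cleaner, screw_tray, meter from where it was at the start of the episode above 0.02 m).
It also fails if it takes over 72 s, if anything falls off the work surface, if the arm or the gripper's body presses on something with over 40 N, if the wrist force passes 120 N, or if a joint passes its speed limit or range.

ROBOT

A 6-joint arm with a two-finger parallel gripper is mounted at the origin on the work surface. World frame = base frame: x ahead of the robot, y to its left, z up, the work surface at z = 0. Lengths are in mm, angles in rad, forces in N, time in s.
With the tool pointing down it reaches from about 350 to 975 mm from the base axis. Payload 7.1 kg.
Tool frame: the origin (TCP) lies on the front face of the gripper's body, between the roots of the fingers; the fingertips stand 80 mm ahead of it and the grasp point (between the pads) lies 61 mm ahead of it (env.tips_ahead is the distance from the TCP to the fingertips, in mm); z points along the fingers, y is the direction in which the jaws open and shut (so a half turn about z gives the same grasp; the last joint's range is limited). The gripper opens to 88 mm and grips with 3 to 60 N. Pads are 20 mm wide; open, the fingers measure 115 mm over their backs; the gripper's body (75 mm by 178 mm) begins 61 mm behind the grasp point.
Start: joints at [1.157, 0.423, 1.63, -0, 1.089, -0.019], TCP at [240.358, 576.917, 302.675] pointing down, gripper open.
Joint ranges: [-3, 3], [-0.9, 2.11], [0.09, 2.58], [-1.31, 4.45], [0.11, 2.69], [-2.54, 2.54]. Speed limits (rad/s): [2.39, 2.39, 3.01, 3.14, 3.14, 3.14].

INTERFACE

Orientations are given as a unit quaternion [x, y, z, w].
In Python, from station import env, set_gripper, viewer, workorder gives the robot as it stands. Calls block until the motion is done:
- env.reach(position, orientation): joint-space move of the TCP to a pose.
- env.move_l(position, rot=None, rate=150, f_stop=None): straight line of the TCP; rot=None keeps the orientation; rate is the mean speed in mm/s. With f_stop (N) it stops when the force on the tool has changed by that much, and returns True; else False.
- env.move_joints(angles): joint-space move.
- set_gripper(opening): finger opening in mm; the grip force is fixed at half the most; returns when the fingers have stopped.
- env.hold(seconds).
- env.ik(position, orientation): joint angles nearest the present ones, or None.
- env.read_state(): the state.
- viewer.camera(name): name is "scene" or "top"; returns the picture (384x512x3 uint8, blue, green, red); there is no depth.
- viewer.camera_params(name): a dict with "fx", "fy", "cx", "cy" (pixels), "pose" (4x4, takes a point from camera to world coordinates). Camera axes: x right, y up, looking along -z (the intrinsics and any distortion apply to the point x, -y, -z); pixel columns grow to the right and rows downward; lengths in mm; the calibration is good to about 2 mm. A picture is of the moment at which its call begins. camera_params takes no time and is no camera call.
A pose or a line that the arm cannot do raises env.IKError and nothing moves.
- workorder.sign_off(): hands the job in, once; it reports no verdict.
The state is a dict: "time_s": time; "qpos": joint angles; "dq": joint speeds; "tau": joint torques, N m; "tool_pos": TCP position; "orientation": TCP orientation; "force": force on the tool from outside, world axes, zero at the start; "wrist_torque": the same for the moment, N m; "width": finger opening in mm.
Only numpy, scipy, OpenCV 4.12 (cv2) and the standard library are available. Lean on these libraries where they do the work, as an engineer would, in place of code of your own. Each camera call takes 0.05 s, during which the arm holds its last target.

## Working session

There is one attempt and no reset: what is moved stays moved. The work goes in short steps, each a Python script; the robot and the scene stay as the last script left them, time stands still between calls to the robot, and variables do not carry over. Pictures are saved under pics/ and viewed, and the job is handed in when it is done.

```bash
ls; mkdir -p pics
python3 - <<'E'
from station import env, set_gripper, viewer, workorder
import cv2, numpy as np
np.set_printoptions(precision=4,suppress=True)
for n in("scene","top"):
    cv2.imwrite(f"pics/{n}0.png",viewer.camera(n)); print(viewer.camera_params(n))
print(env.read_state())
E
```

```text
pics
{'fx': 416.30141538751616, 'fy': 416.30141538751616, 'cx': 253.23408077907456, 'cy': 188.39066488828303, 'pose': array([[   0.6475,   -0.476 ,    0.5951, 1318.1436],
       [   0.762 ,    0.4002,   -0.5091, -628.8895],
       [   0.0041,    0.7832,    0.6218,  905.3494],
       [   0.    ,    0.    ,    0.    ,    1.    ]])}
{'fx': 385.2942808027678, 'fy': 385.2942808027678, 'cx': 252.27581666373175, 'cy': 193.5838399135718, 'pose': array([[   0.0141,    0.9877,   -0.1559,  425.3553],
       [  -0.9996,    0.0178,    0.0223,   22.3952],
       [   0.0248,    0.1555,    0.9875, 1070.9709],
       [   0.    ,    0.    ,    0.    ,    1.    ]])}
{'time_s': 0.1, 'qpos': array([ 1.157 ,  0.4238,  1.6306,  0.    ,  1.0886, -0.019 ]), 'dq': array([ 0.0002, -0.0006, -0.0005,  0.0021,  0.0015,  0.0022]), 'tau': array([  0.0004, -54.5619, -27.4328,   0.0645,   0.0188,  -0.0001]), 'tool_pos': array([240.178 , 576.5639, 301.9475]), 'orientation': array([ 0.1961,  0.9806, -0.0007, -0.0002]), 'force': array([ 1.1425, -0.4268, -0.9783]), 'wrist_torque': array([-0.0026,  0.0188, -0.0277]), 'width': 87.98563768564556}
```

View pics/scene0.png

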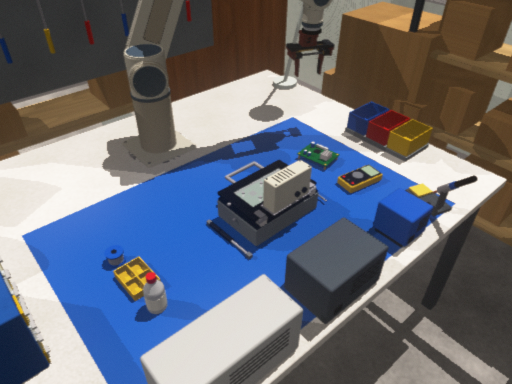

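View pics/top0.png

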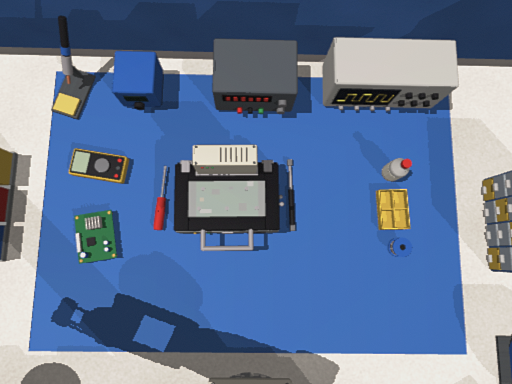

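The tester lies mid-mat. In the top view its bar runs from about (203,247) to (252,247), and the beige box is at about (225,158). I'll zoom in to measure.

Run:
```python
import cv2
a=cv2.imread("pics/top0.png")[135:260,145:305]
b=cv2.imread("pics/scene0.png")[150:260,200:330]
cv2.imwrite("pics/top_z.png",cv2.resize(a,None,fx=5,fy=4.8*0+5,interpolation=cv2.INTER_CUBIC)[:600])
cv2.imwrite("pics/scene_z.png",cv2.resize(b,None,fx=5,fy=5,interpolation=cv2.INTER_CUBIC))
```

```text
(no output)
```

View pics/top_z.png

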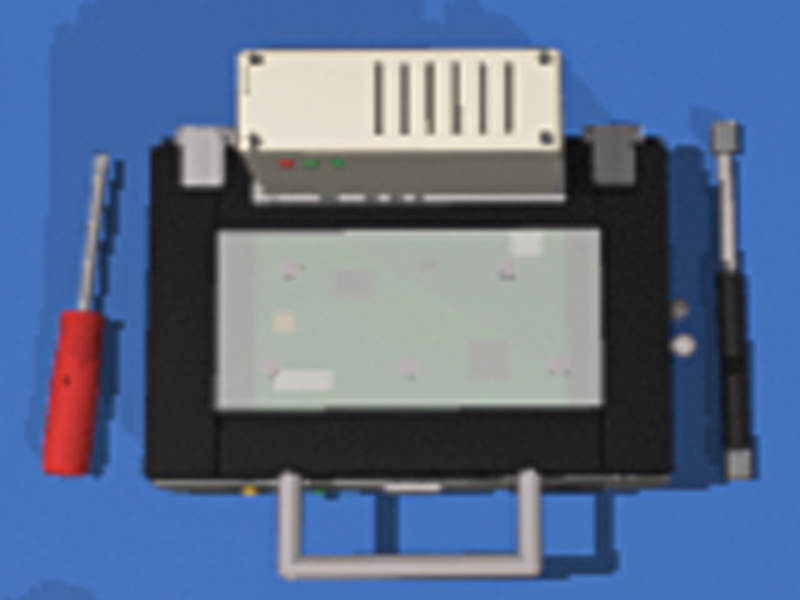

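View pics/scene_z.png

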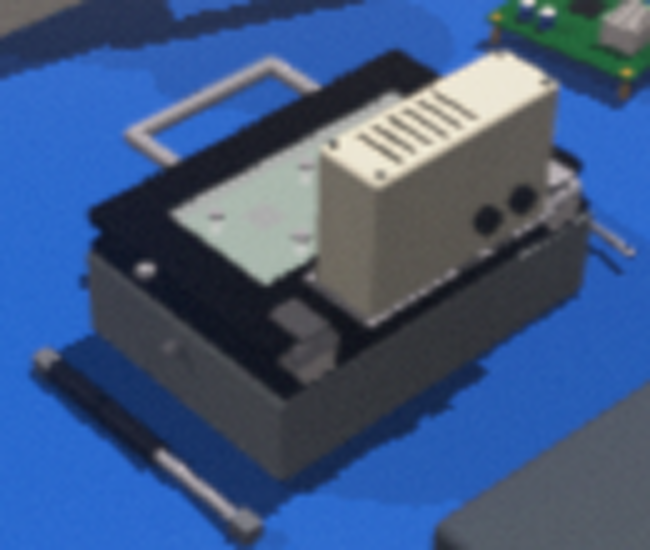

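```bash
cat > h.py <<'E'
from station import env, set_gripper, viewer, workorder
import numpy as np, cv2
from scipy.spatial.transform import Rotation as R
np.set_printoptions(precision=3,suppress=True)
def ray(n,u,v):
    p=viewer.camera_params(n);P=p["pose"]
    d=P[:3,:3]@np.array([(u-p["cx"])/p["fx"],-(v-p["cy"])/p["fy"],-1.])
    return P[:3,3],d
def onz(n,u,v,z):
    o,d=ray(n,u,v); return o+d*(z-o[2])/d[2]
def tri(a,b):
    A=np.zeros((3,3));B=np.zeros(3)
    for o,d in(a,b):
        d=d/np.linalg.norm(d);M=np.eye(3)-np.outer(d,d);A+=M;B+=M@o
    return np.linalg.solve(A,B)
E
python3 - <<'E'
from h import *
T=lambda c,r:(145+(c+.5)/5-.5,135+(r+.5)/5-.5)
S=lambda c,r:(200+(c+.5)/5-.5,150+(r+.5)/5-.5)
for nm,t,z in [("barL",(290,567),98),("barR",(532,565),98),("lidL",(148,475),104),("lidR",(670,472),104),("boxtopFL",(243,150),204),("boxtopFR",(562,150),204),("boxL",(240,50),204),("boxR",(558,50),204)]:
    print(nm,onz("top",*T(*t),z))
for nm,s,z in [("barR",(133,137),98),("barL",(272,64),98)]: print(nm,onz("scene",*S(*s),z))
print(tri(ray("top",*T(532,565)),ray("scene",*S(133,137))),tri(ray("top",*T(290,567)),ray("scene",*S(272,64))))
E
```

```text
barL [439.335 122.397  98.   ]
barR [442.08    1.705  98.   ]
lidL [483.615 193.895 104.   ]
lidR [489.209 -66.758 104.   ]
boxtopFL [627.132 139.504 204.   ]
boxtopFR [630.06   -7.105 204.   ]
boxL [674.528 142.686 204.   ]
boxR [677.672  -4.661 204.   ]
barR [444.162   3.585  98.   ]
barL [439.25  125.704  98.   ]
[442.898   2.805  97.591] [440.091 123.294  99.365]
```

The two views agree to within 3 mm: bar middle at about (441.5, 63, 98) and yaw of about 0.022 rad. Next I check reach for different tool pitches along the arc.

```bash
cat >> h.py <<'E'
YAW=0.0225
EX=np.array([np.cos(YAW),np.sin(YAW),0]);EZ=np.array([0,0,1.])
BAR0=np.array([441.7,63.5,98.]); H=BAR0+220*EX; H[2]=92
def bar(th):  # bar centre for lid angle
    return H-EX*(220*np.cos(th)+6*np.sin(th)*-1)*1+EZ*(220*np.sin(th)+6*np.cos(th))
def quat(phi,s):
    z=np.cos(phi)*EX-np.sin(phi)*EZ; y=s*(np.sin(phi)*EX+np.cos(phi)*EZ)
    return R.from_matrix(np.column_stack([np.cross(y,z),y,z])).as_quat()
def zt(phi): return np.cos(phi)*EX-np.sin(phi)*EZ
def tcp(th,phi,back=0): return bar(th)-(61+back)*zt(phi)
E
python3 - <<'E'
from h import *
print(bar(0),bar(1.57))
for s in(1,-1):
  for phi in(.3,.5,.7,.85,1.0,1.2):
    q=quat(phi,s); r=[]
    for th,b in[(0,90),(0,0),(.4,0),(.8,0),(1.1,0),(1.45,0)]:
        j=env.ik(tcp(th,phi,b),q); r.append(None if j is None else np.round(j,2).tolist())
    print(s,phi,*r,sep="\n  ")
E
```

```text
[441.7  63.5  98. ] [667.468  68.581 312.005]
1
  0.3
  None
  None
  None
  None
  None
  None
1
  0.5
  None
  None
  None
  None
  None
  None
1
  0.7
  None
  None
  None
  None
  [0.14, 0.1, 2.24, 4.05, 0.12, 2.31]
  None
1
  0.85
  None
  None
  None
  None
  [0.13, 0.09, 2.16, -0.39, 0.19, 0.47]
  [0.11, 0.17, 2.0, -0.24, 0.26, 0.3]
1
  1.0
  None
  None
  None
  [0.14, 0.08, 2.2, -0.21, 0.3, 0.3]
  [0.12, 0.1, 2.07, -0.14, 0.41, 0.21]
  [0.11, 0.19, 1.9, -0.1, 0.48, 0.16]
1
  1.2
  [0.16, 0.1, 2.34, -0.15, 0.34, 0.27]
  None
  [0.14, 0.17, 2.24, -0.12, 0.36, 0.22]
  [0.12, 0.11, 2.08, -0.07, 0.58, 0.15]
  [0.11, 0.15, 1.94, -0.05, 0.68, 0.12]
  [0.1, 0.24, 1.77, -0.04, 0.76, 0.1]
-1
  0.3
  None
  None
  None
  [0.2, 0.4, 2.54, 3.33, 1.07, -0.04]
  [0.16, 0.3, 2.42, 3.32, 0.85, -0.08]
  [0.14, 0.31, 2.26, 3.31, 0.71, -0.09]
-1
  0.5
  None
  None
  None
  [0.18, 0.21, 2.47, 3.38, 0.62, -0.12]
  [0.15, 0.17, 2.34, 3.41, 0.45, -0.18]
  [0.13, 0.22, 2.19, 3.42, 0.35, -0.21]
-1
  0.7
  None
  [0.21, 0.64, 2.57, 3.32, 0.94, 0.02]
  [0.19, 0.28, 2.52, 3.4, 0.54, -0.11]
  [0.16, 0.11, 2.37, 3.63, 0.23, -0.38]
  [0.14, 0.1, 2.24, 4.05, 0.12, -0.83]
  None
-1
  0.85
  None
  [0.19, 0.5, 2.51, 3.34, 0.59, -0.04]
  [0.17, 0.2, 2.44, 3.58, 0.24, -0.31]
  None
  None
  None
-1
  1.0
  None
  [0.17, 0.41, 2.44, 3.42, 0.28, -0.15]
  None
  None
  None
  None
-1
  1.2
  None
  None
  None
  None
  None
  None
```

Pointing nearly down (φ≈1.3) gives the reachable branch. I'll pinch for the initial lift, then open slightly and keep lifting with the bar lying on the front finger. First I check IK, sensor noise and the approach.

```bash
cat >> h.py <<'E'
PHI=1.3;Q=quat(PHI,1);N=np.sin(PHI)*EX+np.cos(PHI)*EZ
def st(n=10,dt=.02):
    F=[]
    for _ in range(n):
        env.hold(dt);F.append(env.read_state()["force"])
    s=env.read_state();F=np.array(F)
    return s,F.mean(0),F.std(0)
def show(tag):
    s,f,sd=st(); g=s["tool_pos"]+61*R.from_quat(s["orientation"]).apply([0,0,1])
    d=g-H;print(tag,"t",round(s["time_s"],2),"grasp",g,"ang",round(np.arctan2(d[2],-d@EX),3),"r",round(np.hypot(d[2],d@EX),1),"F",f,"sd",sd,"Fn",round(f@N,2),"w",round(s["width"],1))
E
python3 - <<'E'
from h import *
for th,b in[(0,170),(0,90),(0,0),(.2,0),(.4,0),(.8,0),(1.1,0),(1.45,0),(1.55,0)]:
    j=env.ik(tcp(th,PHI,b),Q); print(th,b,j)
show("start")
set_gripper(36)
env.reach(tcp(0,PHI,150),Q); show("above")
cv2.imwrite("pics/scene1.png",viewer.camera("scene"))
cv2.imwrite("pics/top1.png",viewer.camera("top"))
E
```

```text
0 170 [ 0.152 -0.067  2.222 -0.052  0.718  0.164]
0 90 [ 0.144  0.124  2.263 -0.069  0.486  0.178]
0 0 [ 0.136  0.362  2.269 -0.126  0.243  0.231]
0.2 0 [ 0.134  0.262  2.237 -0.082  0.375  0.184]
0.4 0 [ 0.13   0.19   2.181 -0.06   0.501  0.156]
0.8 0 [ 0.118  0.144  2.021 -0.039  0.708  0.121]
1.1 0 [ 0.107  0.181  1.877 -0.031  0.814  0.103]
1.45 0 [ 0.096  0.274  1.704 -0.025  0.894  0.087]
1.55 0 [ 0.093  0.308  1.655 -0.024  0.909  0.083]
start t 0.27 grasp [240.282 576.736 241.352] ang 0.349 r 436.2 F [-0.092  0.012  0.017] sd [0.27  0.471 0.383] Fn -0.08 w 87.9
above t 3.31 grasp [401.814  63.118 242.521] ang 0.525 r 300.3 F [-0.004  0.262  0.094] sd [0.474 0.542 0.477] Fn 0.03 w 35.6
```

Run:
```python
from h import *
print(env.move_l(tcp(0,PHI,30),rate=120)); show("near")
print(env.move_l(tcp(0,PHI,0),rate=50,f_stop=5)); show("at bar")
a=viewer.camera("scene")[110:260,180:340];b=viewer.camera("top")[135:285,150:310]
cv2.imwrite("pics/d2.png",np.hstack([cv2.resize(i,(400,375),interpolation=cv2.INTER_CUBIC) for i in(a,b)]))
```

```text
False
near t 4.72 grasp [433.966  63.375 127.566] ang 0.155 r 230.5 F [ 0.069 -0.016 -0.258] sd [0.33  0.482 0.469] Fn -0.0 w 36.0
False
at bar t 5.64 grasp [441.824  63.519  98.25 ] ang 0.028 r 220.0 F [-0.13   0.365  0.031] sd [0.489 0.355 0.359] Fn -0.11 w 35.8
```

View pics/d2.png

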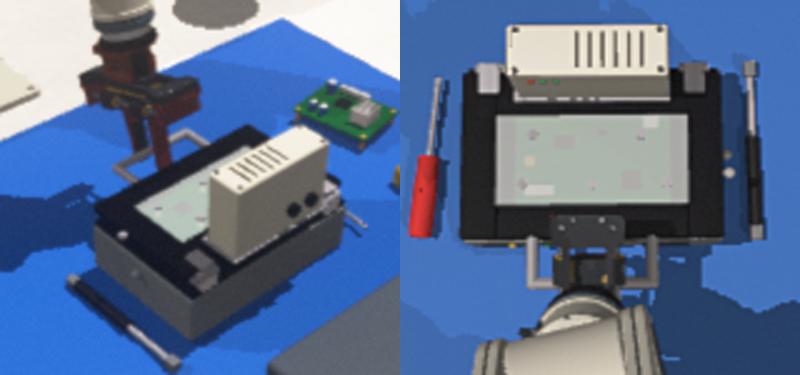

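The picture shows the bar (left crop about (165,150)) between the fingers, with one finger in the gap. Now I pinch and lift a little.

Run:
```python
from h import *
set_gripper(14); show("w14")
set_gripper(9); show("pinch")
for th in(.05,.1,.2):
    env.move_l(tcp(th,PHI),rate=40); show(th)
a=viewer.camera("scene")[110:260,180:340];b=viewer.camera("top")[135:285,150:310]
cv2.imwrite("pics/d3.png",np.hstack([cv2.resize(i,(400,375),interpolation=cv2.INTER_CUBIC) for i in(a,b)]))
```

```text
w14 t 6.47 grasp [441.697  63.529  97.976] ang 0.027 r 220.1 F [-0.114  0.27  -0.034] sd [0.561 0.597 0.508] Fn -0.11 w 13.9
pinch t 6.87 grasp [442.008  63.518  98.084] ang 0.028 r 219.8 F [ 1.754 -0.237 -0.633] sd [0.636 0.394 0.456] Fn 1.52 w 11.0
0.05 t 7.46 grasp [442.49   63.516 109.036] ang 0.078 r 219.9 F [ 4.45  -0.744 -4.043] sd [0.589 0.467 0.312] Fn 3.19 w 11.3
0.1 t 8.05 grasp [443.459  63.556 119.773] ang 0.127 r 220.0 F [ 4.579 -0.686 -4.668] sd [0.48  0.477 0.522] Fn 3.15 w 11.0
0.2 t 8.92 grasp [446.985  63.621 141.336] ang 0.226 r 220.3 F [ 2.561  0.433 -3.856] sd [0.599 0.382 0.352] Fn 1.44 w 11.3
```

View pics/d3.png

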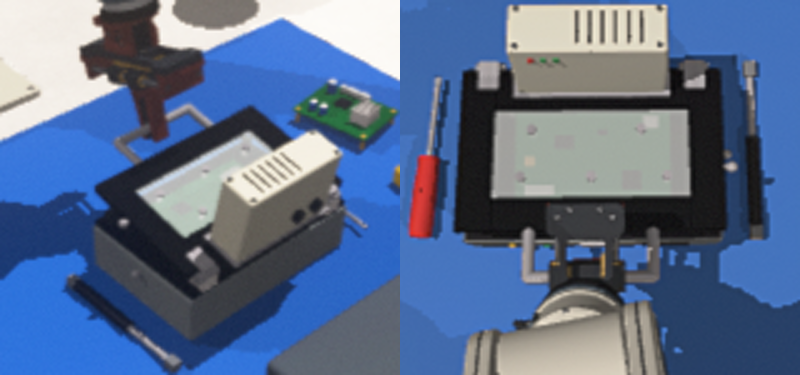

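The lid is lifting with the bar pinched and the geometry fits well. I continue to 0.5 rad, then loosen the grip.

Run:
```python
from h import *
for th in(.3,.4,.5,.58):
    env.move_l(tcp(th,PHI),rate=50); 
    s,f,sd=st(15); t=np.sin(th)*EX+np.cos(th)*EZ; print(th,"Ft",f@t,f)
set_gripper(20); show("loose")
for th in(.65,.72):
    env.move_l(tcp(th,PHI),rate=30); 
    s,f,sd=st(20); print(th,"Fn",f@N,f,s["time_s"])
```

```text
0.3 Ft -3.2053035135935253 [-3.741  2.231 -2.214]
0.4 Ft -3.2025378976233743 [-7.546  2.618 -0.312]
0.5 Ft -2.9057499558768907 [-11.132   3.156   2.73 ]
0.58 Ft -2.672974479019645 [-15.88    3.171   7.159]
loose t 12.84 grasp [481.381  64.345 217.762] ang 0.609 r 219.8 F [-0.963 -0.467 -1.617] sd [0.352 0.513 0.644] Fn -1.37 w 20.1
0.65 Fn -4.896654760267254 [-5.731 -0.148  2.344] 13.8417
0.72 Fn -3.533589420508417 [-4.189 -0.025  1.877] 14.8417
```

Run:
```python
from h import *
for th in np.arange(.78,1.45,.06):
    env.move_l(tcp(th,PHI),rate=30); env.hold(.1)
    s,f,sd=st(30,.02); t=np.sin(th)*EX+np.cos(th)*EZ; print(round(th,2),"Ft %.2f Fn %.2f"%(f@t,f@N),f,round(s["time_s"],1))
    if f@N>-0.35: break
cv2.imwrite("pics/s4.png",viewer.camera("scene"))
```

```text
0.78 Ft -1.38 Fn -1.06 [-0.77  -0.033 -1.173] 16.0
0.84 Ft -0.98 Fn -1.02 [-0.953  0.346 -0.419] 17.2
0.9 Ft -0.82 Fn -0.80 [-0.714 -0.043 -0.425] 18.4
0.96 Ft -0.72 Fn -0.80 [-0.797  0.119 -0.118] 19.6
1.02 Ft -0.43 Fn -0.41 [-0.369 -0.079 -0.212] 20.8
1.08 Ft -0.06 Fn -0.06 [-0.043  0.052 -0.058] 22.0
```

View pics/s4.png

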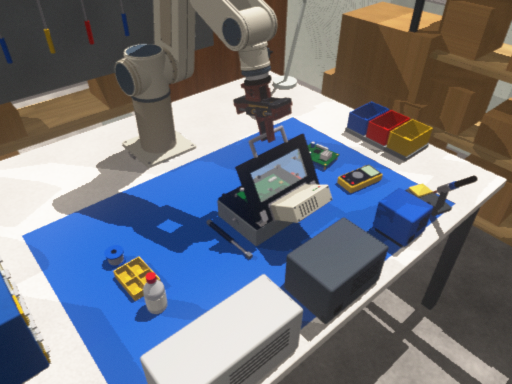

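The lid is held at about 62°, with the bar (265,140) between the fingers. The force crosses zero near 1.09 rad. I cross to the other side to bracket it.

Run:
```python
from h import *
for th in (1.14,1.2,1.26,1.2,1.15,1.11):
    env.move_l(tcp(th,PHI),rate=20); env.hold(.4)
    s,f,sd=st(50,.02); t=np.sin(th)*EX+np.cos(th)*EZ; print(round(th,2),"Ft %.2f Fn %.2f"%(f@t,f@N),f,round(s["time_s"],1))
```

```text
1.14 Ft -0.00 Fn -0.00 [-0.001  0.001 -0.004] 24.1
1.2 Ft 0.34 Fn 0.34 [0.301 0.014 0.169] 26.1
1.26 Ft 0.53 Fn 0.52 [0.396 0.078 0.494] 28.2
1.2 Ft 0.40 Fn 0.42 [ 0.443 -0.036 -0.027] 30.2
1.15 Ft 0.21 Fn 0.21 [ 0.201 -0.014  0.07 ] 32.1
1.11 Ft -0.01 Fn -0.04 [-0.084  0.057  0.15 ] 34.0
```

Run:
```python
from h import *
env.move_l(tcp(1.10,PHI),rate=20); env.hold(1.0)
A=viewer.camera("scene"); 
s,f,sd=st(100,.02); print("F",f,"Fn",f@N,s["time_s"],s["width"])
B=viewer.camera("scene"); print("frame diff",np.abs(A.astype(int)-B)[120:230,200:340].mean())
show("end")
cv2.imwrite("pics/s5.png",cv2.resize(B[90:240,200:360],(800,600)[:2] if 0 else (640,600),interpolation=cv2.INTER_CUBIC))
cv2.imwrite("pics/t5.png",viewer.camera("top"))
```

```text
F [-0.12  -0.074 -0.141] Fn -0.1543980472921535 36.9417 20.265632098518836
frame diff 1.18987012987013
end t 37.16 grasp [567.198  66.328 290.769] ang 1.127 r 220.1 F [ 0.164 -0.211  0.002] sd [0.327 0.604 0.469] Fn 0.15 w 20.2
```

View pics/s5.png

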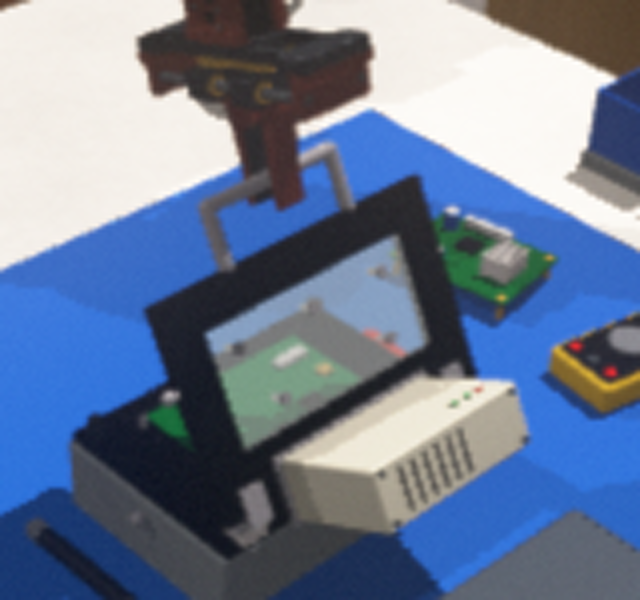

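View pics/t5.png

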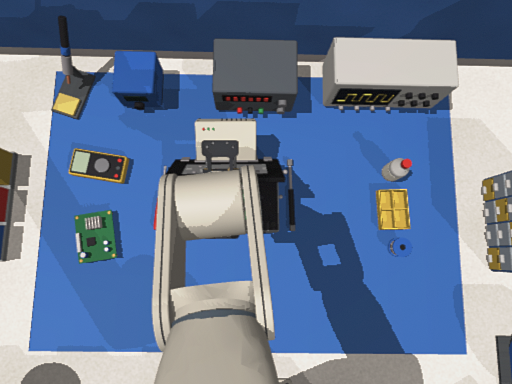

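Run:
```python
from h import *
env.move_l(tcp(1.115,PHI),rate=10); env.hold(1.5)
for _ in range(3):
    s,f,sd=st(150,.02); print("F",f,"Fn %.3f"%(f@N),round(s["time_s"],1))
```

```text
F [-0.088  0.061 -0.157] Fn -0.126 41.7
F [-0.042  0.032 -0.13 ] Fn -0.074 44.2
F [-0.15   0.055 -0.137] Fn -0.180 46.7
```

Run:
```python
from h import *
env.move_l(tcp(1.132,PHI),rate=10); env.hold(2)
for _ in range(3):
    s,f,sd=st(150,.02); print("F",f,"Fn %.3f"%(f@N),round(s["time_s"],1))
A=viewer.camera("scene"); cv2.imwrite("pics/s6.png",cv2.resize(A[90:240,200:360],(640,600),interpolation=cv2.INTER_CUBIC))
```

```text
F [-0.085 -0.018 -0.062] Fn -0.099 51.7
F [-0.065  0.013 -0.112] Fn -0.092 54.2
F [-0.028 -0.08  -0.025] Fn -0.036 56.7
```

View pics/s6.png

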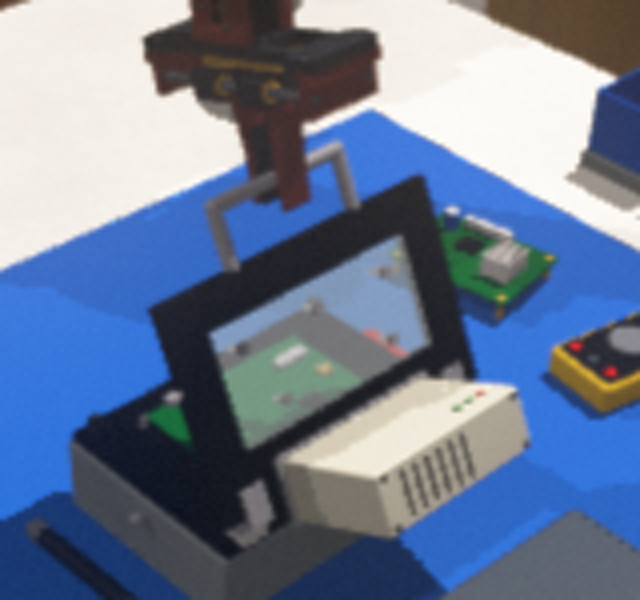

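The lid is at rest, the bar (275,180) is between the fingers, and the load is below 0.1 N. I'm handing it in.

```bash
python3 -c "
from h import *
workorder.sign_off()"
```

```text
the job is handed in; nothing more can be done
```

The lid is at its balance point, about 1.11 rad (64°), and the job was handed in at about 57 s. The bar lies loosely between fingers opened to 20 mm. No verdict is reported at hand-in.

**How I got there:** I pinched the bar to lift the lid to 0.58 rad, then loosened the fingers and followed the lid's arc. The force at the fingers fell to zero and changed sign at a commanded angle of roughly 1.10–1.14 rad, and I checked this from both sides. I finished at a commanded 1.132 rad.

**Last checks:**
- **Load on the fingers:** three averages over the last 7.5 s read −0.10, −0.09 and −0.04 N, so the lid leans only slightly on the front finger (limit 0.3 N).
- **Position:** the last picture shows the bar between the fingers, about mid-bar. The lid looked still, but I had no direct reading of its angle or speed.
- **Other things on the bench:** they look unmoved in the top view, apart from the screwdriver, which the arm mostly hid at the end. The gripper never went near it.

**Disagreements and noise:** single force readings scatter by about 0.5 N, so only the averages mean anything. Those averages left the balance angle uncertain by about 0.02 rad. That is worth about 0.1 N at the bar.

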